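Butt the tube against the stop and clamp it through the guard

ROBOT

A 7-joint arm with a two-finger parallel gripper is mounted at the origin on the work surface. World frame = base frame: x ahead of the robot, y to its left, z up, the work surface at z = 0. Lengths are in m, angles in rad, forces in N, time in s.
With the tool pointing down it reaches from about 0.425 to 0.925 m from the base axis. Payload 6.8 kg.
Tool frame: the origin (TCP) lies at the very end of the fingers, on their centre line; the grasp point (between the pads) lies r.grasp_offset behind it (r.grasp_offset is the distance from the TCP to the grasp point, in m); z points along the fingers, y is the direction in which the jaws open and shut (so a half turn about z gives the same grasp; the last joint's range is limited). The gripper opens to 85 mm and grips with 20 to 120 N. Pads are 22 mm wide; open, the fingers measure 114 mm over their backs; the gripper's body (76 mm by 85 mm) begins 54 mm behind the grasp point. The pads swing forward as they close: fully open they stand 13 mm farther back than shut.
Start: joints at [-1.358, 0.477, 0.022, 1.555, -0.011, 1.109, -0.083], TCP at [0.213, 0.641, 0.231] pointing down, gripper open.
Joint ranges: [-2.96, 2.96], [-0.34, 2.1], [-1.41, 1.46], [0.24, 2.44], [-1.37, 4.51], [0.17, 1.92], [-2.96, 2.96]. Speed limits (rad/s): [2.39, 2.39, 3.14, 3.14, 3.14, 3.14, 3.14].

INTERFACE

Orientations are given as a rotation vector (axis times angle).
In Python, from bench import r gives the robot as it stands.
- The arm moves only by the shell command python3 -m jog 'ROWS' [FORCE]. ROWS is JSON, one flat list of numbers, 7 for each row, row after row: the turn, a rotation vector about the tool's x, y, z normalised to -1 to 1, where 1 is 180 degrees, then the shift along the tool's x, y, z normalised to -1 to 1, where 1 is 200 mm, then the opening, from 0 (shut) to 1 (fully open). In form: [wx, wy, wz, x, y, z, hand, wx, wy, wz, x, y, z, hand, ...]. A call has 1 to 12 rows; each row is the pose to reach, as a shift and turn from the pose measured when the call began, along the tool's axes at that moment, turning the shorter way round; what a row does not reach only later rows make up. A row lasts 1/10 s, in which the tool goes at most 50 mm and 8.59 degrees, less where a joint would pass 70% of its speed; a pose out of reach is approached as far as the arm can. A call with a number of a shift or a turn outside -1 to 1 is refused whole. A call with a gripper value outside its range is refused whole. The fingers move at their own pace and stop on an object; FORCE is the grip in N (left out, the last holds). Time passes only in rows, so rows that repeat a pose let the fingers close. It gives the time, the measured TCP pose, the force and the opening at its end, in the units of the state.
- r.get_obs(): the state, without advancing time (a new reading comes with each control period).
- r.grab_frame(name): name is "scene" or "top"; returns the picture (420x560x3 uint8, red, green, blue); there is no depth.
- r.calibration(name): a dict with "K" (3x3 intrinsics, pixels), "origin" and "rotation" of the camera in the world. Camera axes: x right, y up, looking along -z (the intrinsics and any distortion apply to the point x, -y, -z); pixel columns grow to the right and rows downward; lengths in m; the calibration is good to about 2 mm. A picture is of the moment at which its call begins. calibration takes no time and is no camera call.
- r.hand_in(): hands the job in, once; it reports no verdict.
The state is a dict: "clock": time; "joints": joint angles; "qvel": joint speeds; "tau": joint torques, N m; "tcp_pos": TCP position; "orientation": TCP orientation; "contact_force": force on the tool from outside, world axes, zero at the start; "moment": the same for the moment, N m; "grip_width": finger opening in m.
Only numpy, scipy, OpenCV 4.12 (cv2) and the standard library are available. Lean on these libraries where they do the work, as an engineer would, in place of code of your own. Each camera call takes 0.05 s, during which the arm holds its last target.

TASK

Set up the square tube in the welding fixture: with the fingertips, push the tube along its rails until it butts against the end stop, then reach down through the window in the guard and press the clamp lever's pad all the way down. Do not touch the guard, do not lift the tube and leave the other things where they are; finish with the hand back out and clear.

Things in the scene. Friction and masses are not known exactly. Their poses are not given: they have to be found in the camera images.
- fixture: fixed steel welding fixture, plate 300 x 360 x 10 mm on the table (z 0). Origin on the table below the middle of the lever; yaw varies. Its x points back (from the robot), y left; all mm below are in its frame. Two rails along y (top z 22, 46 apart, centred on x 0, y -240 to 50) guide the tube. Lever hinge post at x 100, up to z 76.
- stop_face (a point): middle of the end stop's face, at (0, +55, 30) mm in the fixture's frame; the face looks to the fixture's -y; the stop block is 90 mm wide, top at z = 46 mm
- tube: loose capped square steel tube, 40 x 40 mm, 200 mm long along its y, about 0.4 kg, flat closed ends, on the plate between the rails with 3 mm play each side; origin centre of underside. Slides along the fixture's y at 1.5 to 6 N. Starts 30 to 80 mm short of the stop; when home its near end is at y = -145 mm in the fixture's frame.
- tube_near_end (a point): middle of the tube's right-hand (-y) end face, the one to push on; 20 mm above the plate
- tube_far_end (a point): middle of the tube's left-hand (+y) end face, the one that must meet the stop
- guard: fixed hood of bare aluminium sheet on the plate's front part: walls front, left, right; open at the back; roof with one window. Origin on the plate's top at (-100, 0, 10) mm in the fixture's frame, same axes. It spans x -68..62, y -68..68 mm about it (feet to y +-82); roof top 100 mm above the plate (z = 110 mm). Not to be touched.
- window (a point): centre of the window, level with the roof's top; the opening is 98 mm in the fixture's x by 100 mm in its y, in a 4 mm sheet
- lever (a joint): clamp lever's angle, rad: 0 = fully down (clamped), its dead stop; 0.12 to 0.155 (raised) at the start, at most 0.16. Bar hinged at the back (axis along the fixture's y at x 100, z 61 mm), passing over the tube at y = 0; its rubber foot meets the tube's top at 0; the press pad is on its front end. Stiff: stays where left; 3 to 6 N on the pad moves it.
- pad: press pad on the lever's front end, under the window's centre: ribbed dark steel plate 44 (x) x 54 (y) x 8 mm; origin centre of underside, top 8 mm above it. 200 mm from the hinge: fully down its top is at z = 73 mm, 37 mm below the roof's top; at the start 24 to 31 mm higher, just below the roof's top.
- angle_offcut: offcut of steel angle, 40 x 50 x 40 mm, standing on the fixture plate behind the rails; leave alone; origin centre of underside
- tip_jar: small clear jar with black lid, 44 mm wide, 55 mm tall, on the fixture plate behind the rails; leave alone; origin centre of underside
- hex_nut: loose steel nut, 32 mm wide, 20 mm tall, on the fixture plate in front of the rails, to the right of the guard; leave alone; origin centre of underside
- chip_hammer: hammer lying on the table to the left; leave alone
- wire_brush: brush lying on the table to the right; leave alone
- spray_can: white can, 60 mm wide, 170 mm tall, on the table to the left; leave alone; origin centre of underside
- mug: white mug, 80 mm wide, 90 mm tall, on the table to the left; leave alone; origin centre of underside

How it is judged:
By the outcome, as a careful person would: the job done as asked, in the order asked, and still so for the second after the job is handed in, with the robot touching nothing.
It also fails if it takes over 42 s, if anything falls off the work surface, if the arm or the gripper's body presses on something with over 40 N, if the wrist force passes 120 N, or if a joint passes its speed limit or range.

## Working session

There is one attempt and no reset: what is moved stays moved. The work goes in short steps, Python scripts to look and compute and a shell command to move; the robot and the scene stay as the last step left them, time stands still between calls to the robot, and variables do not carry over. Pictures are saved under pics/ and viewed, and the job is handed in when it is done.

```bash
ls; mkdir -p pics; python3 - <<'E'
from bench import r
import cv2
o=r.get_obs()
for k,v in o.items(): print(k,v)
print(r.grasp_offset)
for n in("scene","top"):
    f=r.grab_frame(n); cv2.imwrite(f"pics/{n}0.png",f[:,:,::-1]); print(n,r.calibration(n))
E
```

```text
pics
clock 0.0
joints [-1.35810839  0.47779442  0.02231676  1.55644004 -0.01149279  1.1093184
 -0.0831149 ]
qvel [-9.58780897e-04 -4.01566403e-04 -4.54448197e-04 -5.34996978e-04
 -6.50310349e-05 -4.70392552e-04 -4.14923753e-04]
tau [ 1.28365540e-03 -5.96434271e+01  1.60813518e+00 -2.81192458e+01
  1.24344896e-02  9.02071421e-03 -2.46746197e-05]
tcp_pos [0.21265281 0.64000279 0.23033391]
orientation [-5.01661558e-01 -3.10111552e+00  2.86686493e-03]
contact_force [0.62307437 0.09108579 0.07967294]
moment [-0.02133296 -0.01443702  0.0280842 ]
grip_width 0.08521568044576791
0.0187
scene {'K': array([[386.74242751,   0.        , 278.84389636],
       [  0.        , 386.74242751, 204.26079581],
       [  0.        ,   0.        ,   1.        ]]), 'origin': array([ 0.89123689, -0.41561   ,  0.96341233]), 'rotation': array([0.53250625, 0.16636148, 0.59110701])}
top {'K': array([[499.00910691,   0.        , 273.37195272],
       [  0.        , 499.00910691, 206.34730904],
       [  0.        ,   0.        ,   1.        ]]), 'origin': array([0.3461851 , 0.03002422, 1.36943463]), 'rotation': array([ 0.11505477, -0.14011281, -1.59422553])}
```

View pics/scene0.png

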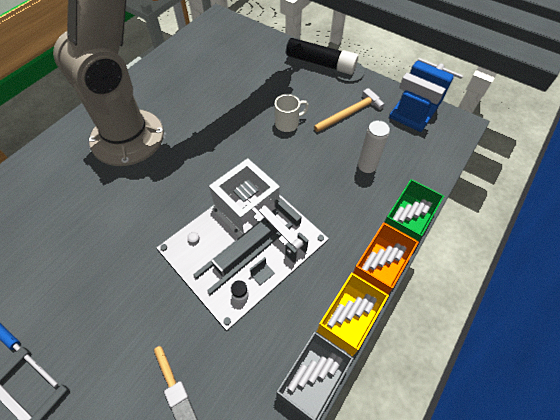

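View pics/top0.png

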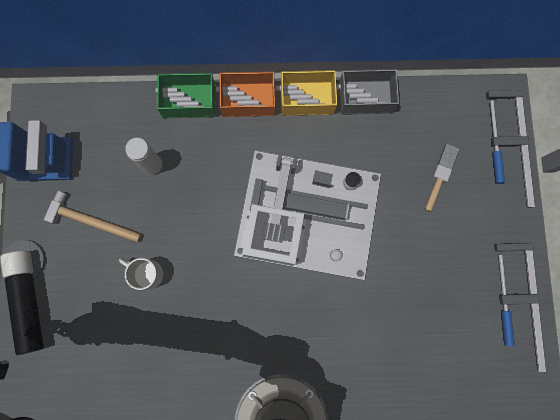

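Both views show the white plate with the guard on its front-left part and the tube running to the right. In the top view the plate's corners are about (256,152), (380,174), (365,278) and (235,256). Next I'll zoom in.

```bash
cat > h.py <<'E'
import numpy as np, cv2
from scipy.spatial.transform import Rotation as R
from bench import r
CAL={n:r.calibration(n) for n in("scene","top")}
def proj(n,P):
    c=CAL[n]; Rm=R.from_rotvec(c["rotation"]).as_matrix()
    q=(np.atleast_2d(P)-c["origin"])@Rm; q=q*[1,-1,-1]
    u=q@c["K"].T; return u[:,:2]/u[:,2:]
def ray(n,uv):
    c=CAL[n]; Rm=R.from_rotvec(c["rotation"]).as_matrix()
    d=np.linalg.inv(c["K"])@[uv[0],uv[1],1.]; d=Rm@(d*[1,-1,-1]); return c["origin"],d/np.linalg.norm(d)
def onz(n,uv,z):
    o,d=ray(n,uv); return o+d*(z-o[2])/d[2]
E
python3 - <<'E'
from h import *
t=cv2.imread("pics/top0.png")[140:290,225:395]; cv2.imwrite("pics/top0z.png",cv2.resize(t,None,fx=4,fy=4,interpolation=cv2.INTER_CUBIC)[:600])
t=cv2.imread("pics/scene0.png")[150:335,150:335]; cv2.imwrite("pics/scene0z.png",cv2.resize(t,None,fx=3.2,fy=3.2,interpolation=cv2.INTER_CUBIC))
print(proj("top",[[.21,.64,.23],[0,0,0]]),proj("scene",[[.21,.64,.23],[0,0,0]]))
E
```

```text
[[-10.69108914 359.026413  ]
 [281.52402249 422.60004207]] [[291.47237646  -3.31679675]
 [127.3467032  136.60753262]]
```

View pics/top0z.png

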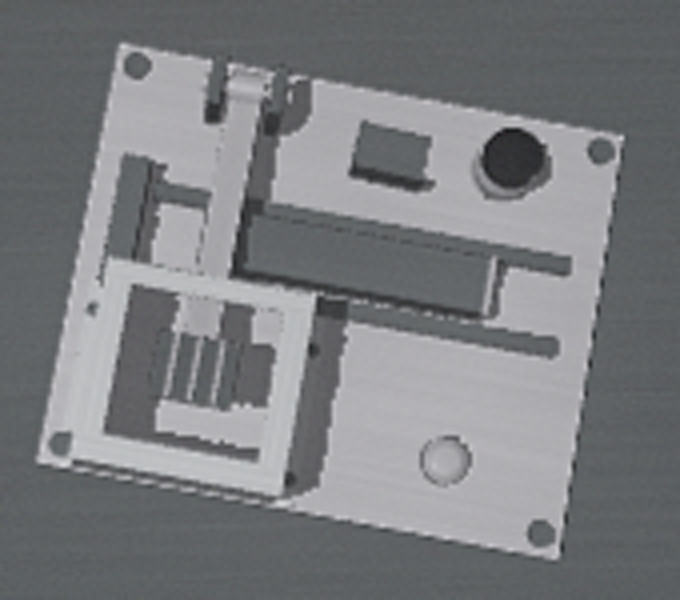

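View pics/scene0z.png

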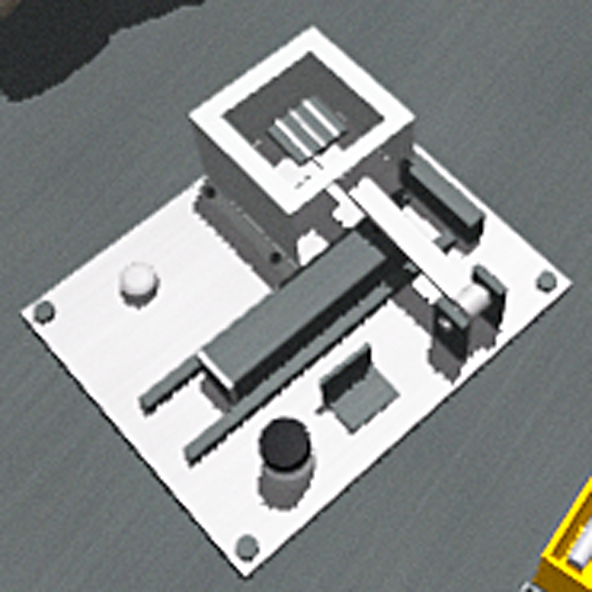

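Top zoom: guard roof corners are at about (108,260), (318,293), (282,497) and (70,462), and the tube's near end is at about (495,285). I'll cast rays in both views and fit the fixture pose to the points.

```bash
cat > fit.py <<'E'
from h import *
from scipy.optimize import least_squares
T=lambda p:((np.array(p)+.5)/4-.5)+[225,140]
S=lambda p:((np.array(p)+.5)/3.2-.5)+[150,150]
corn={'BL':(-38,68,110),'BR':(-38,-68,110),'FR':(-168,-68,110),'FL':(-168,68,110)}
win={'wBL':(-51,50,110),'wBR':(-51,-50,110),'wFR':(-149,-50,110),'wFL':(-149,50,110)}
obs=[('top',T((108,260)),'BL'),('top',T((318,293)),'BR'),('top',T((282,497)),'FR'),('top',T((70,462)),'FL'),
('scene',S((312,28)),'FL'),('scene',S((413,117)),'BL'),('scene',S((290,213)),'BR'),('scene',S((190,118)),'FR'),
('top',T((130,285)),'wBL'),('top',T((293,311)),'wBR'),('top',T((260,461)),'wFR'),('top',T((103,434)),'wFL'),
('scene',S((309,53)),'wFL'),('scene',S((386,118)),'wBL'),('scene',S((293,184)),'wBR'),('scene',S((220,118)),'wFR')]
M={**corn,**win}
def F(p,P):
    P=np.atleast_2d(P)/1000.; c,s=np.cos(p[2]),np.sin(p[2])
    return np.c_[p[0]+c*P[:,0]-s*P[:,1],p[1]+s*P[:,0]+c*P[:,1],P[:,2]]
if __name__=="__main__":
    for n,uv,k in obs: print(n,k,onz(n,uv,.11).round(4))
    for sel in ("top","scene",""):
        O=[o for o in obs if sel in o[0]]
        s=least_squares(lambda p:np.concatenate([proj(n,F(p,M[k]))[0]-uv for n,uv,k in O]),[.5,0,0])
        print(sel,s.x.round(4),np.abs(s.fun).max().round(2),np.sqrt((s.fun**2).mean()).round(2))
    p=s.x; np.save("p.npy",p)
    def inv(w):
        d=w[:2]-p[:2]; c,s_=np.cos(p[2]),np.sin(p[2]); return np.round([1000*(c*d[0]+s_*d[1]),1000*(-s_*d[0]+c*d[1]),w[2]*1000],1)
    for nm,n,uv,z in [('railendB','top',T((571,265)),.022),('railendF','top',T((557,348)),.022),('tubeNearB','top',T((501,257)),.05),('tubeNearF','top',T((491,317)),.05),
      ('tubeNearF','scene',S((200,352)),.05),('tubeNearB','scene',S((236,392)),.05),
      ('plateBL','top',T((122,43)),.01),('plateBR','top',T((624,136)),.01),('plateFR','top',T((558,558)),.01),('plateFL','top',T((38,462)),.01),
      ('plateFR','scene',S((22,312)),.01),('plateBR','scene',S((247,577)),.01),('plateBL','scene',S((572,284)),.01),
      ('nut','top',T((445,460)),.03),('nut','scene',S((139,280)),.03),('jar','top',T((514,158)),.065),('jar','scene',S((286,443)),.065),('stopR','top',T((160,170)),.046)]:
        print(nm,n,inv(onz(n,uv,z)))
E
python3 fit.py
```

```text
top BL [0.5575 0.0625 0.11  ]
top BR [ 0.5326 -0.071   0.11  ]
top FR [ 0.4038 -0.0434  0.11  ]
top FL [0.4294 0.0891 0.11  ]
scene FL [0.4353 0.0868 0.11  ]
scene BL [0.5611 0.0601 0.11  ]
scene BR [ 0.5333 -0.0711  0.11  ]
scene FR [ 0.4092 -0.0465  0.11  ]
top wBL [0.5409 0.0488 0.11  ]
top wBR [ 0.5215 -0.0546  0.11  ]
top wFR [ 0.4267 -0.0304  0.11  ]
top wFL [0.4464 0.068  0.11  ]
scene wFL [0.4496 0.0637 0.11  ]
scene wBL [0.5432 0.0465 0.11  ]
scene wBR [ 0.5188 -0.0485  0.11  ]
scene wFR [ 0.4297 -0.0323  0.11  ]
top [ 0.5818 -0.0117 -0.2013] 1.65 0.53
scene [ 0.5843 -0.0131 -0.2042] 1.9 0.67
 [ 0.5828 -0.0121 -0.2024] 1.5 0.7
railendB top [  26.5 -239.9   22. ]
railendF top [ -32.  -238.7   22. ]
tubeNearB top [  18.  -187.9   50. ]
tubeNearF top [ -23.4 -187.3   50. ]
tubeNearF scene [ -18.9 -183.9   50. ]
tubeNearB scene [  27.  -184.6   50. ]
plateBL top [129.9  92.1  10. ]
plateBR top [ 125.9 -265.5   10. ]
plateFR top [-171.4 -262.1   10. ]
plateFL top [-168.9   95.6   10. ]
plateFR scene [-169.1 -263.6   10. ]
plateBR scene [ 131.5 -266.    10. ]
plateBL scene [134.2  92.6  10. ]
nut top [-121.2 -174.1   30. ]
nut scene [-114.4 -177.    30. ]
jar top [  83.1 -184.4   65. ]
jar scene [  90.2 -185.7   65. ]
stopR top [37.3 48.3 46. ]
```

```bash
cat > plan.py <<'E'
from fit import *
import sys
p=np.load("p.npy")
def plan(fx,fy,z,yaw_off=None):
    """target in fixture mm -> relative row numbers; yaw_off: tool x along fixture-x rotated by yaw_off"""
    o=r.get_obs(); R0=R.from_rotvec(o["orientation"]); t=F(p,(fx,fy,z))[0]
    best=None
    for k in ([0,1,2,3] if yaw_off is None else [yaw_off]):
        a=p[2]+k*np.pi/2
        Rt=R.from_matrix(np.array([[np.cos(a),np.sin(a),0],[np.sin(a),-np.cos(a),0],[0,0,-1]]))
        w=(R0.inv()*Rt).as_rotvec()/np.pi
        print("k",k,"turn",w.round(4))
    sh=R0.inv().apply(t-o["tcp_pos"])/.2
    print("target",t.round(4),"shift",sh.round(4),"max",np.abs(sh).max().round(2))
def where():
    o=r.get_obs(); d=o["tcp_pos"][:2]-p[:2]; c,s=np.cos(p[2]),np.sin(p[2])
    print("t",o["clock"],"fix mm",np.round([1000*(c*d[0]+s*d[1]),1000*(-s*d[0]+c*d[1]),o["tcp_pos"][2]*1000],1),"F",o["contact_force"].round(2),"j",o["joints"].round(2),"w",round(o["grip_width"],4))
E
python3 - <<'E'
from plan import *
where()
o=r.get_obs(); print(R.from_rotvec(o["orientation"]).as_matrix().round(3))
plan(0,-228,300)
# waypoint
R0=R.from_rotvec(o["orientation"]); print(R0.inv().apply(np.array([.47,.33,.30])-o["tcp_pos"])/.2)
for n,uv,z in (("spray","top",(140,148)),("mug","top",(140,272))) and [("top",(138,148),.17),("top",(143,272),.09)]: print(onz(n,uv,z))
E
```

```text
t 0.1 fix mm [-493.7  564.5  230.4] F [ 0.05 -0.8   0.06] j [-1.36  0.48  0.02  1.56 -0.01  1.11 -0.08] w 0.0851
[[-0.949  0.315 -0.   ]
 [ 0.315  0.949 -0.002]
 [-0.    -0.002 -1.   ]]
k 0 turn [-0.000e+00  8.000e-04  9.623e-01]
k 1 turn [-4.000e-04  4.000e-04  4.623e-01]
k 2 turn [-0.0005 -0.     -0.0377]
k 3 turn [-4.000e-04 -4.000e-04 -5.377e-01]
target [ 0.537  -0.2355  0.3   ] shift [-2.9192 -3.6438 -0.3417] max 3.64
[-1.70992519 -1.06613818 -0.34597162]
[0.69674407 0.33876826 0.17      ]
[0.39493237 0.34179867 0.09      ]
```

```bash
python3 -m jog '[0,0,-0.037,-0.3,-0.3,-0.35,0, 0,0,-0.037,-0.6,-0.6,-0.35,0, 0,0,-0.037,-0.9,-0.9,-0.35,0, 0,0,-0.037,-0.9,-0.9,-0.35,0, 0,0,-0.037,-0.9,-0.9,-0.35,0, 0,0,-0.037,-0.9,-0.9,-0.35,0, 0,0,-0.037,-0.9,-0.9,-0.35,0, 0,0,-0.037,-0.9,-0.9,-0.35,0]' 30; python3 -c "
from plan import *
where(); plan(0,-228,300,2)"
```

```text
clock: 0.9
tcp_pos: [0.3265, 0.4127, 0.3007]
orientation: [-0.321, -3.125, 0.002]
contact_force: [-0.0, 0.8, 0.2]
grip_width: -0.0002
t 0.9 fix mm [-336.5  364.7  300.7] F [-0.02  0.79  0.23] j [-1.08  0.17  0.07  1.83 -0.01  1.15  0.36] w -0.0002
k 2 turn [-0.0004 -0.0001 -0.0008]
target [ 0.537  -0.2355  0.3   ] shift [-1.6897 -2.9592  0.0066] max 2.96
```

```bash
python3 -m jog '[0,0,0,-0.25,-0.25,0,0, 0,0,0,-0.5,-0.5,0,0, 0,0,0,-0.75,-0.75,0,0, 0,0,0,-0.85,-1,0,0, 0,0,0,-0.85,-1,0,0, 0,0,0,-0.85,-1,0,0, 0,0,0,-0.85,-1,0,0]'
python3 -m jog '[0,0,0,-0.2,-0.25,0,0, 0,0,0,-0.4,-0.5,0,0, 0,0,0,-0.6,-0.75,0,0, 0,0,0,-0.8,-1,0,0, 0,0,0,-0.8,-1,0,0, 0,0,0,-0.8,-1,0,0, 0,0,0,-0.8,-1,0,0]'; python3 -c "
from plan import *
where(); plan(0,-228,300,2)"
```

```text
clock: 1.6
tcp_pos: [0.4528, 0.1816, 0.3006]
orientation: [-0.325, -3.124, 0.003]
contact_force: [0.5, 1.1, -0.0]
grip_width: 0.0001
clock: 2.3
tcp_pos: [0.569, -0.0457, 0.3001]
orientation: [-0.324, -3.123, 0.003]
contact_force: [-0.3, 0.8, -0.4]
grip_width: 0.0001
t 2.3 fix mm [ -6.8 -35.7 300.1] F [-0.33  0.8  -0.38] j [-0.41  0.26  0.47  1.75 -0.12  1.16  1.46] w 0.0001
k 2 turn [-0.0007 -0.0005 -0.0014]
target [ 0.537  -0.2355  0.3   ] shift [-0.0384 -0.9614  0.0024] max 0.96
```

```bash
python3 -m jog '[0,0,0,-0.03,-0.25,0,0, 0,0,0,-0.035,-0.5,0,0, 0,0,0,-0.035,-0.75,0,0, 0,0,0,-0.035,-0.96,0,0, 0,0,0,-0.035,-0.96,0.3,0, 0,0,0,-0.035,-0.96,0.6,0, 0,0,0,-0.035,-0.96,0.9,0, 0,0,0,-0.035,-0.96,0.9,0, 0,0,0,-0.035,-0.96,0.9,0, 0,0,0,-0.035,-0.96,0.9,0]'; python3 - <<'E'
from plan import *
where(); plan(0,-228,27,2)
a=r.grab_frame("top");b=r.grab_frame("scene")
a=cv2.resize(a[120:310,220:420],None,fx=2.9,fy=2.9);b=cv2.resize(b[120:335,130:315],None,fx=2.5,fy=2.5)
h=max(a.shape[0],b.shape[0]); c=np.zeros((h,800,3),np.uint8); 
a=cv2.resize(a,(400,380)); b=cv2.resize(b,(400,465)); c=np.zeros((465,800,3),np.uint8); c[:380,:400]=a;c[:,400:]=b
cv2.imwrite("pics/p1.png",c[:,:,::-1])
E
```

```text
clock: 3.3
tcp_pos: [0.5372, -0.2328, 0.1208]
orientation: [-0.319, -3.123, 0.001]
contact_force: [0.3, -1.1, 0.1]
grip_width: -0.0001
t 3.3 fix mm [  -0.4 -225.3  120.8] F [ 0.28 -1.09  0.05] j [-0.06  0.5   0.48  1.9  -0.3   0.82  1.94] w -0.0001
k 2 turn [-0.0003 -0.0007 -0.0003]
target [ 0.537  -0.2355  0.027 ] shift [-0.0028 -0.013   0.4689] max 0.47
```

View pics/p1.png

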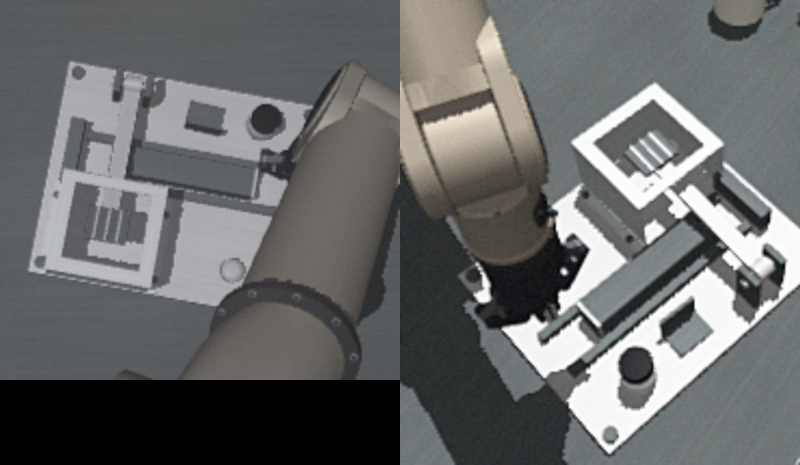

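The gripper is over the rails on the -y side of the tube's near end, which is at about (255,180) in the left panel. Jar, nut and guard are clear. Descending.

```bash
python3 -m jog '[0,0,0,0,-0.015,0.2,0, 0,0,0,0,-0.015,0.4,0, 0,0,0,0,-0.015,0.468,0, 0,0,0,0,-0.015,0.468,0, 0,0,0,0,-0.015,0.468,0, 0,0,0,0,-0.015,0.468,0]'; python3 - <<'E'
from plan import *
where(); plan(0,-145,27,2)
a=r.grab_frame("scene")
cv2.imwrite("pics/p2.png",cv2.resize(a[150:300,150:310],None,fx=4,fy=4,interpolation=cv2.INTER_CUBIC)[:,:,::-1])
E
```

```text
clock: 4.0
tcp_pos: [0.5391, -0.2383, 0.0311]
orientation: [0.321, 3.12, -0.004]
contact_force: [0.4, -0.4, -0.3]
grip_width: -0.0001
t 4.0 fix mm [   2.7 -230.3   31.1] F [ 0.44 -0.38 -0.25] j [ 0.01  0.63  0.4   1.93 -0.39  0.65  2.02] w -0.0001
k 2 turn [-0.0007  0.0017 -0.0009]
target [ 0.5537 -0.1542  0.027 ] shift [0.0147 0.4267 0.0196] max 0.43
```

View pics/p2.png

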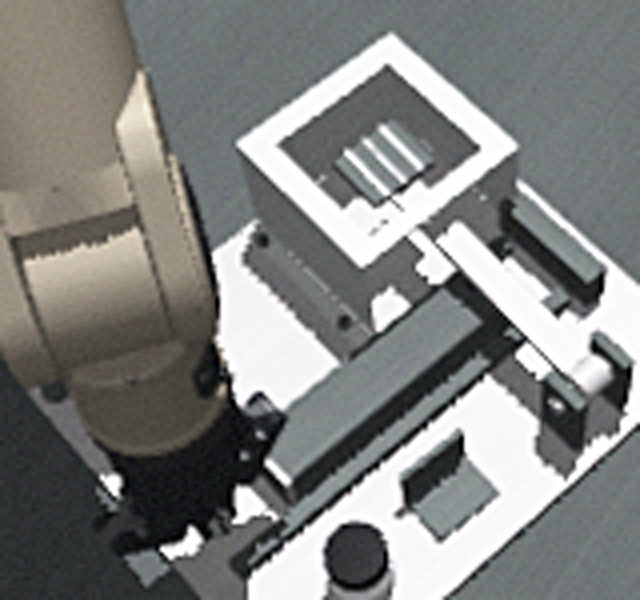

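The fingertips are between the rails behind the tube's near end, with no contact. Pushing in +y now.

```bash
python3 -m jog '[0,0,0,0.008,0.03,0.012,0, 0,0,0,0.01,0.06,0.015,0, 0,0,0,0.012,0.09,0.015,0, 0,0,0,0.013,0.12,0.015,0, 0,0,0,0.013,0.15,0.015,0, 0,0,0,0.013,0.18,0.015,0, 0,0,0,0.013,0.2,0.015,0, 0,0,0,0.013,0.22,0.015,0]'; python3 -c "
from plan import *
where(); plan(0,-160,27,2)"
```

```text
clock: 4.85
tcp_pos: [0.5454, -0.1947, 0.0279]
orientation: [0.322, 3.12, -0.005]
contact_force: [-1.0, -1.4, -0.8]
grip_width: 0.0003
t 4.85 fix mm [   0.  -186.4   27.9] F [-1.   -1.35 -0.76] j [-0.07  0.62  0.4   1.96 -0.39  0.63  1.95] w 0.0003
k 2 turn [-0.0008  0.0017 -0.0009]
target [ 0.5506 -0.1689  0.027 ] shift [0.0006 0.132  0.0039] max 0.13
```

```bash
python3 -m jog '[0,0,0,0,0.025,0,0, 0,0,0,0,0.05,0,0, 0,0,0,0,0.075,0,0, 0,0,0,0,0.095,0,0, 0,0,0,0,0.11,0,0]'; python3 - <<'E'
from plan import *
where()
a=r.grab_frame("scene"); where()
cv2.imwrite("pics/p3.png",cv2.resize(a[150:300,150:310],None,fx=4,fy=4,interpolation=cv2.INTER_CUBIC)[:,:,::-1])
E
```

```text
clock: 5.35
tcp_pos: [0.55, -0.1728, 0.0278]
orientation: [0.321, 3.12, -0.005]
contact_force: [-0.9, -2.7, 0.1]
grip_width: 0.0
t 5.35 fix mm [   0.2 -164.    27.8] F [-0.92 -2.72  0.11] j [-0.11  0.62  0.4   1.96 -0.39  0.63  1.91] w 0.0
t 5.4 fix mm [   0.2 -163.4   27.8] F [-1.12 -1.65  1.06] j [-0.11  0.62  0.4   1.96 -0.39  0.63  1.91] w 0.0
```

View pics/p3.png

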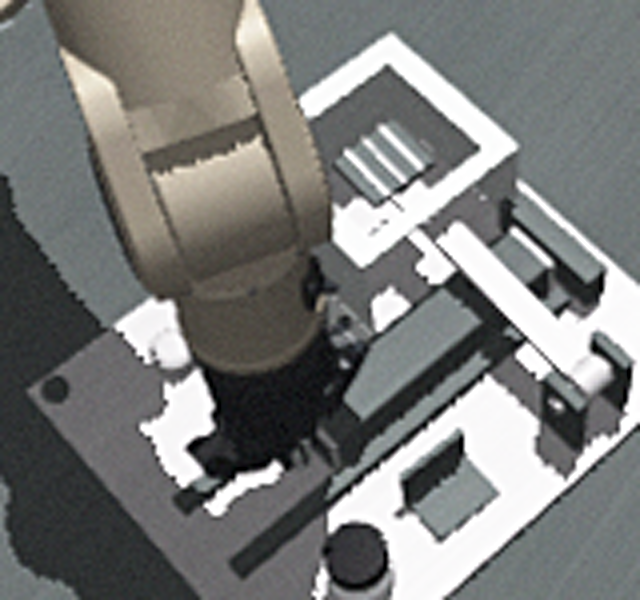

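The tube's far end now shows beyond the lever at about (548,250), a few mm short of the stop. The last millimetres go in small steps.

```bash
python3 -m jog '[0,0,0,0,0.01,0,0, 0,0,0,0,0.015,0,0, 0,0,0,0,0.02,0,0, 0,0,0,0,0.02,0,0]'; python3 -c "
from plan import *
where()"
```

```text
clock: 5.8
tcp_pos: [0.551, -0.1683, 0.0278]
orientation: [0.321, 3.12, -0.004]
contact_force: [-0.7, -2.1, 0.9]
grip_width: 0.0004
t 5.8 fix mm [   0.2 -159.4   27.8] F [-0.74 -2.14  0.92] j [-0.12  0.62  0.4   1.96 -0.39  0.63  1.91] w 0.0004
```

```bash
python3 -m jog '[0,0,0,0,0.01,0,0, 0,0,0,0,0.01,0,0, 0,0,0,0,0.01,0,0]'; python3 -m jog '[0,0,0,0,0.01,0,0, 0,0,0,0,0.01,0,0, 0,0,0,0,0.01,0,0]'; python3 -c "
from plan import *
where()"
```

```text
clock: 6.1
tcp_pos: [0.5512, -0.1672, 0.0279]
orientation: [0.322, 3.12, -0.006]
contact_force: [-0.7, -4.7, -0.0]
grip_width: 0.0001
clock: 6.4
tcp_pos: [0.551, -0.1671, 0.0279]
orientation: [0.324, 3.12, -0.009]
contact_force: [-2.1, -7.2, -0.2]
grip_width: 0.0001
t 6.4 fix mm [  -0.  -158.2   27.9] F [-2.09 -7.19 -0.18] j [-0.12  0.62  0.41  1.97 -0.39  0.63  1.9 ] w 0.0001
```

```bash
python3 -m jog '[0,0,0,0,0.02,0,0, 0,0,0,0,0.025,0,0, 0,0,0,0,0.025,0,0, 0,0,0,0,0.025,0,0]'; python3 - <<'E'
from plan import *
where()
a=r.grab_frame("scene");b=r.grab_frame("top")
a=cv2.resize(a[190:250,250:320],(560,480),interpolation=cv2.INTER_CUBIC)
cv2.imwrite("pics/p4.png",a[:,:,::-1])
cv2.imwrite("pics/p4t.png",cv2.resize(b[140:290,225:395],None,fx=4,fy=4,interpolation=cv2.INTER_CUBIC)[:,:,::-1])
E
```

```text
clock: 6.8
tcp_pos: [0.5505, -0.1669, 0.028]
orientation: [0.33, 3.119, -0.017]
contact_force: [-3.3, -13.1, 0.1]
grip_width: 0.0002
t 6.8 fix mm [  -0.6 -158.1   28. ] F [ -3.28 -13.14   0.07] j [-0.13  0.62  0.41  1.97 -0.39  0.63  1.89] w 0.0002
```

View pics/p4.png

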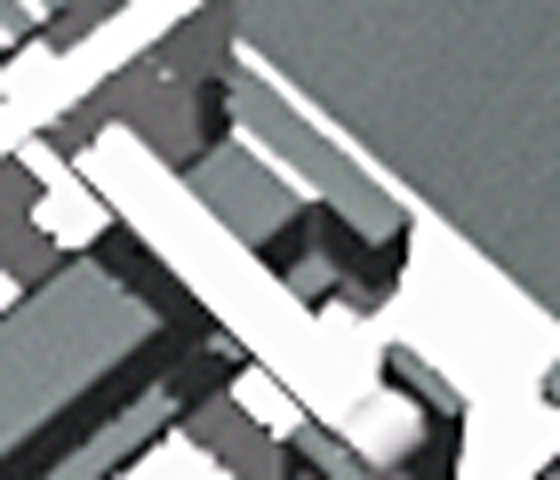

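View pics/p4t.png

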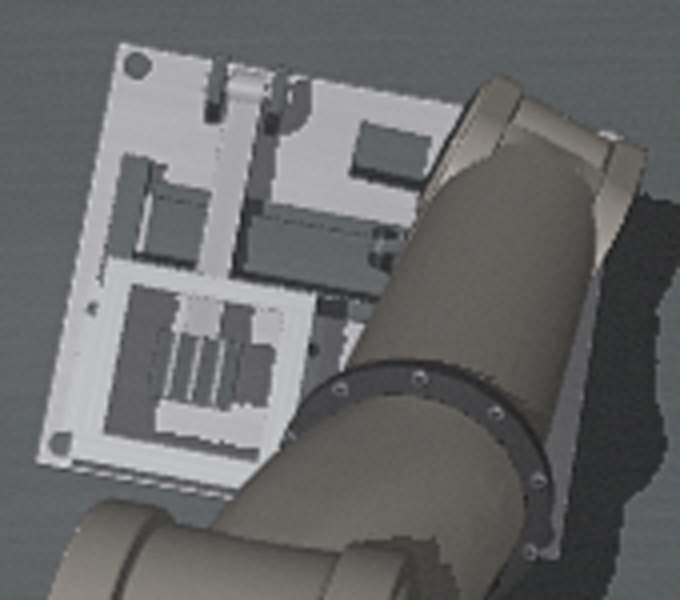

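The tube's far end meets the stop: the pushing force rose to 13 N with no motion, at the expected position. Backing off, then up.

```bash
python3 -m jog '[0,0,0,0,-0.04,0,0, 0,0,0,0,-0.1,0,0, 0,0,0,0,-0.15,0,0, 0,0,0,0,-0.15,-0.2,0, 0,0,0,0,-0.15,-0.45,0, 0,0,0,0,-0.15,-0.7,0, 0,0,0,0,-0.15,-0.95,0, 0,0,0,0,-0.15,-0.95,0, 0,0,0,0,-0.15,-0.95,0]'; python3 - <<'E'
from plan import *
where(); plan(-100,0,220,2)
a=r.grab_frame("scene");b=r.grab_frame("top")
cv2.imwrite("pics/p5.png",cv2.resize(a[100:300,130:330],None,fx=3,fy=3,interpolation=cv2.INTER_CUBIC)[:,:,::-1])
cv2.imwrite("pics/p5t.png",cv2.resize(b[140:290,225:395],None,fx=4,fy=4,interpolation=cv2.INTER_CUBIC)[:,:,::-1])
E
```

```text
clock: 7.8
tcp_pos: [0.5442, -0.1941, 0.2196]
orientation: [0.329, 3.116, -0.015]
contact_force: [-0.1, 0.3, -0.4]
grip_width: -0.0
t 7.8 fix mm [  -1.2 -186.   219.6] F [-0.13  0.29 -0.43] j [-0.21  0.36  0.56  1.84 -0.22  0.99  1.8 ] w -0.0
k 2 turn [-0.0028  0.0028 -0.0025]
target [0.4849 0.008  0.22  ] shift [ 0.5012  0.9259 -0.0143] max 0.93
```

View pics/p5.png

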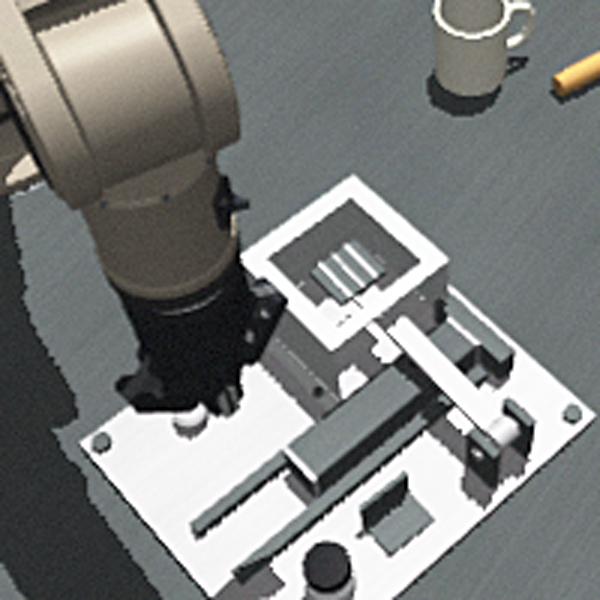

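```bash
python3 - <<'E'
from plan import *
o=r.get_obs(); Rm=R.from_rotvec(o["orientation"]).as_matrix()
im=cv2.imread("pics/p5.png"); im2=cv2.imread("pics/p5t.png")
for y in (-60,-50,-40,-30,-15,0,15,30,40,50,60):
    for h in (0,20,40,60,80,100):
        P=o["tcp_pos"]+Rm@[0,y/1000,-h/1000]
        u=(proj("scene",P)[0]-[130,100]+.5)*3-.5
        col=(0,0,255) if h in(40,) else ((0,255,0) if h==0 else ((255,255,0) if h==60 else (255,0,255)))
        cv2.circle(im,tuple(int(v) for v in u),2,col,-1)
im=im[200:500,50:350]; cv2.imwrite("pics/p5g.png",cv2.resize(im,(600,600)))
E
```

```text
(no output)
```

View pics/p5g.png

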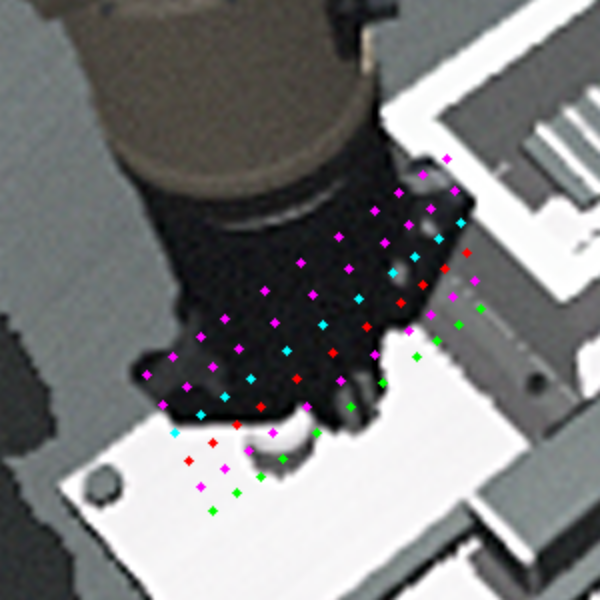

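View pics/p5t.png

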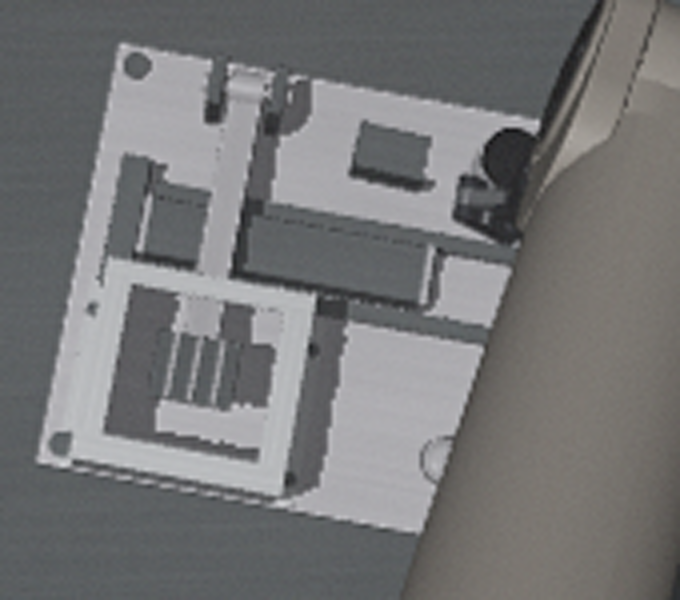

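The tube still sits against the stop after release. The shut hand's knuckles reach y ±57 mm, but only from about 55 mm above the TCP. Below the roof's top (37 mm deep) the fingers should pass with about 10 mm of room. Moving above the window centre.

```bash
python3 -m jog '[0,0,0,0.1,0.2,0,0, 0,0,0,0.2,0.4,0,0, 0,0,0,0.3,0.6,0,0, 0,0,-0.002,0.4,0.8,0,0, -0.003,0.003,-0.002,0.5,0.93,0,0, -0.003,0.003,-0.002,0.5,0.93,0,0, -0.003,0.003,-0.002,0.5,0.93,0,0, -0.003,0.003,-0.002,0.5,0.93,0,0]'; python3 - <<'E'
from plan import *
where(); plan(-100,1,120,2)
a=r.grab_frame("scene");b=r.grab_frame("top")
cv2.imwrite("pics/p6.png",cv2.resize(a[80:280,150:350],None,fx=3,fy=3,interpolation=cv2.INTER_CUBIC)[:,:,::-1])
cv2.imwrite("pics/p6t.png",cv2.resize(b[140:290,225:395],None,fx=4,fy=4,interpolation=cv2.INTER_CUBIC)[:,:,::-1])
E
```

```text
clock: 8.7
tcp_pos: [0.4837, 0.0079, 0.2144]
orientation: [-0.322, -3.118, 0.001]
contact_force: [-0.2, -0.6, 0.2]
grip_width: -0.0001
t 8.7 fix mm [-101.1   -0.3  214.4] F [-0.17 -0.57  0.21] j [-0.58  0.19  0.5   2.04 -0.11  0.94  1.34] w -0.0001
k 2 turn [-0.0004 -0.0021 -0.0011]
target [0.4851 0.0089 0.12  ] shift [-0.0086  0.0073  0.472 ] max 0.47
```

View pics/p6.png

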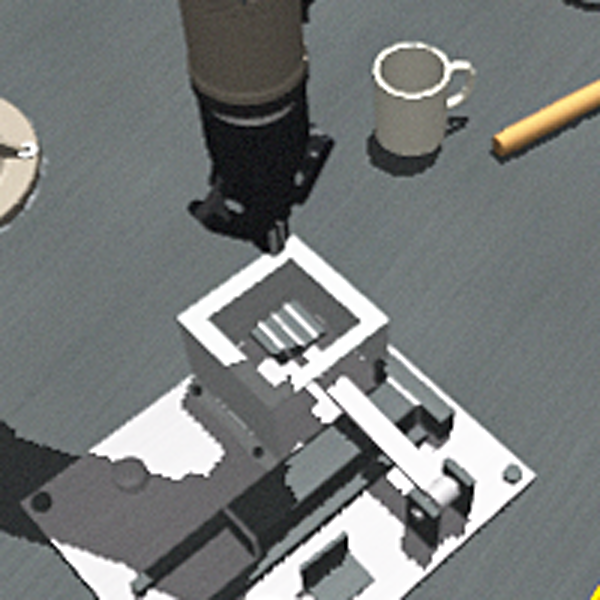

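View pics/p6t.png

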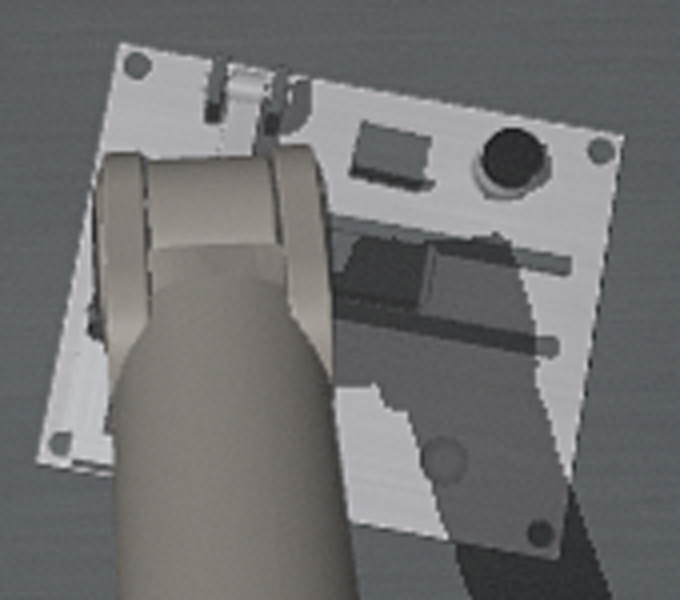

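```bash
python3 -c "
from plan import *
o=r.get_obs(); print((proj('scene',o['tcp_pos'])[0]-[150,80]+.5)*3-.5, (proj('scene',F(p,(-100,0,110)))[0]-[150,80]+.5)*3-.5)"; python3 -m jog '[0,-0.002,-0.001,-0.006,0.006,0.15,0, 0,-0.002,-0.001,-0.006,0.006,0.3,0, 0,-0.002,-0.001,-0.006,0.006,0.42,0, 0,-0.002,-0.001,-0.006,0.006,0.47,0, 0,-0.002,-0.001,-0.006,0.006,0.47,0, 0,-0.002,-0.001,-0.006,0.006,0.47,0]'; python3 - <<'E'
from plan import *
where(); plan(-100,1,100,2)
a=r.grab_frame("scene")
o=r.get_obs(); print((proj('scene',o['tcp_pos'])[0]-[190,120]+.5)*5-.5)
cv2.imwrite("pics/p7.png",cv2.resize(a[120:240,190:310],None,fx=5,fy=5,interpolation=cv2.INTER_CUBIC)[:,:,::-1])
E
```

```text
[272.23750431 246.18131792] [283.20386467 319.06614487]
clock: 9.4
tcp_pos: [0.4855, 0.0081, 0.1214]
orientation: [0.32, 3.124, -0.002]
contact_force: [-0.1, 0.0, -0.1]
grip_width: 0.0004
t 9.4 fix mm [-99.4   0.3 121.4] F [-0.11  0.03 -0.1 ] j [-0.53  0.34  0.46  2.13 -0.22  0.72  1.44] w 0.0004
k 2 turn [-0.0003  0.0004 -0.0006]
target [0.4851 0.0089 0.1   ] shift [0.0031 0.0036 0.1069] max 0.11
[272.53917973 319.83997231]
```

View pics/p7.png

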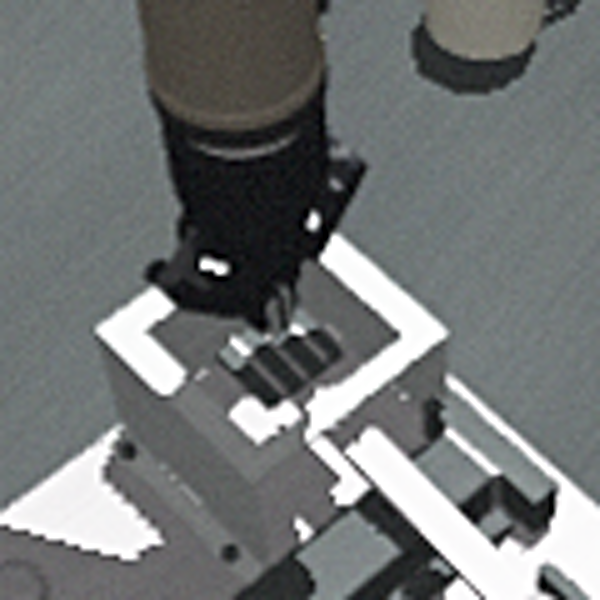

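The fingertips are centred over the pad at about (275,320). Descending in small steps while watching the force.

```bash
python3 -m jog '[0,0,0,0.002,0.003,0.03,0, 0,0,0,0.002,0.003,0.06,0, 0,0,0,0.002,0.003,0.09,0, 0,0,0,0.002,0.003,0.12,0, 0,0,0,0.002,0.003,0.15,0, 0,0,0,0.002,0.003,0.15,0]'; python3 - <<'E'
from plan import *
where(); plan(-100,1,73,2)
a=r.grab_frame("scene")
cv2.imwrite("pics/p8.png",cv2.resize(a[120:240,190:310],None,fx=5,fy=5,interpolation=cv2.INTER_CUBIC)[:,:,::-1])
E
```

```text
clock: 10.05
tcp_pos: [0.485, 0.0091, 0.0909]
orientation: [0.32, 3.124, -0.001]
contact_force: [-0.1, -0.5, 0.6]
grip_width: 0.0001
t 10.05 fix mm [-100.     1.1   90.9] F [-0.13 -0.55  0.58] j [-0.5   0.39  0.43  2.15 -0.26  0.65  1.48] w 0.0001
k 2 turn [-0.0003  0.0003 -0.0005]
target [0.4851 0.0089 0.073 ] shift [-0.0001 -0.0004  0.0894] max 0.09
```

View pics/p8.png

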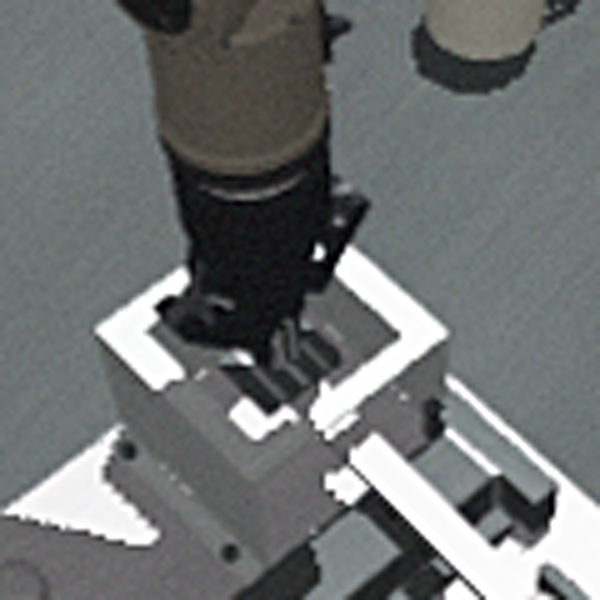

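```bash
python3 -m jog '[0,0,0,0,0,0.02,0, 0,0,0,0,0,0.04,0, 0,0,0,0,0,0.06,0, 0,0,0,0,0,0.075,0]'; python3 -c "
from plan import *
where(); plan(-100,1,73,2)"
```

```text
clock: 10.5
tcp_pos: [0.4848, 0.009, 0.0758]
orientation: [0.32, 3.125, -0.001]
contact_force: [-2.9, -0.2, 4.3]
grip_width: -0.0
t 10.5 fix mm [-100.2    1.    75.8] F [-2.92 -0.16  4.34] j [-0.48  0.42  0.41  2.15 -0.28  0.62  1.49] w -0.0
k 2 turn [-0.0003  0.0001 -0.0005]
target [0.4851 0.0089 0.073 ] shift [-0.0011 -0.      0.0138] max 0.01
```

```bash
python3 -m jog '[0,0,0,0,0,0.01,0, 0,0,0,0,0,0.015,0, 0,0,0,0,0,0.015,0]'; python3 -c "
from plan import *
where(); plan(-100,1,73,2)"
```

```text
clock: 10.8
tcp_pos: [0.4847, 0.0091, 0.073]
orientation: [-0.32, -3.125, 0.001]
contact_force: [-5.2, 1.0, 10.2]
grip_width: 0.0003
t 10.8 fix mm [-100.4    1.    73. ] F [-5.21  1.05 10.2 ] j [-0.48  0.42  0.41  2.15 -0.29  0.61  1.5 ] w 0.0003
k 2 turn [-0.0002 -0.     -0.0006]
target [0.4851 0.0089 0.073 ] shift [-0.0019 -0.0002  0.0002] max 0.0
```

```bash
python3 -m jog '[0,0,0,0,0,0.012,0, 0,0,0,0,0,0.025,0, 0,0,0,0,0,0.025,0, 0,0,0,0,0,0.025,0]'; python3 - <<'E'
from plan import *
where()
a=r.grab_frame("scene")
cv2.imwrite("pics/p9.png",cv2.resize(a[120:240,190:310],None,fx=5,fy=5,interpolation=cv2.INTER_CUBIC)[:,:,::-1])
E
```

```text
clock: 11.2
tcp_pos: [0.4848, 0.0091, 0.0725]
orientation: [-0.322, -3.124, -0.005]
contact_force: [-23.2, 0.5, 71.2]
grip_width: -0.0002
t 11.2 fix mm [-100.3    1.1   72.5] F [-23.16   0.52  71.19] j [-0.48  0.42  0.41  2.15 -0.29  0.61  1.5 ] w -0.0002
```

View pics/p9.png

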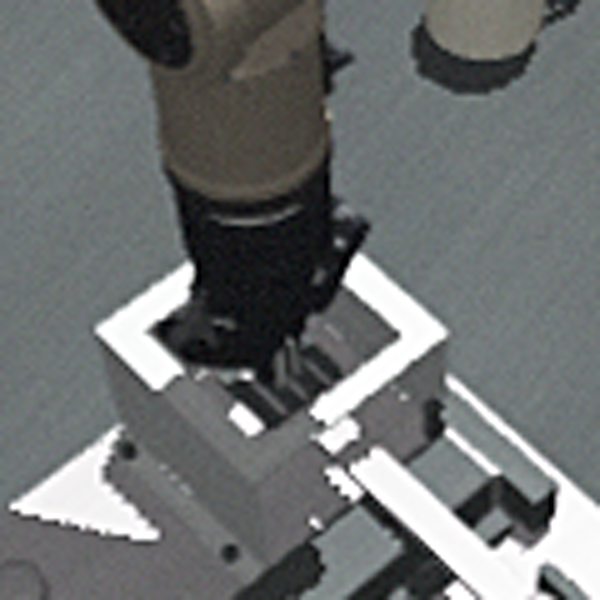

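The pad is at its dead stop: TCP z is 72.5 mm and the force rose sharply to 71 N. Withdrawing straight up.

```bash
python3 -m jog '[0,0,0,0,0,-0.04,0, 0,0,0,0,0,-0.1,0, 0,0,0,0,0,-0.2,0, 0,0,0,0,0,-0.35,0, 0,0,0,0,0,-0.55,0, 0,0,0,0,0,-0.75,0, 0,0,0,0,0,-0.95,0, 0,0,0,0,0,-1,0, 0,0,0,0,0,-1,0]'; python3 -m jog '[0,0,0,0.25,0.15,-0.15,0, 0,0,0,0.25,0.4,-0.15,0, 0,0,0,0.25,0.6,-0.15,0, 0,0,0,0.25,0.8,-0.15,0, 0,0,0,0.25,1,-0.15,0, 0,0,0,0.25,1,-0.15,0, 0,0,0,0.25,1,-0.15,0, 0,0,0,0.25,1,-0.15,0]';python3 - <<'E'
from plan import *
where()
a=r.grab_frame("scene");b=r.grab_frame("top")
cv2.imwrite("pics/p10.png",cv2.resize(a[150:335,150:335],None,fx=3.2,fy=3.2,interpolation=cv2.INTER_CUBIC)[:,:,::-1])
cv2.imwrite("pics/p10t.png",cv2.resize(b[140:290,225:395],None,fx=4,fy=4,interpolation=cv2.INTER_CUBIC)[:,:,::-1])
E
```

```text
clock: 12.15
tcp_pos: [0.4862, 0.0085, 0.2739]
orientation: [0.322, 3.122, 0.008]
contact_force: [0.3, 0.4, -0.8]
grip_width: -0.0
clock: 12.95
tcp_pos: [0.4777, 0.2127, 0.3034]
orientation: [0.325, 3.123, 0.004]
contact_force: [0.4, -0.9, 0.2]
grip_width: -0.0
t 12.95 fix mm [-148.2  199.1  303.4] F [ 0.37 -0.9   0.24] j [-0.85  0.16  0.36  1.85 -0.06  1.15  0.89] w -0.0
```

View pics/p10.png

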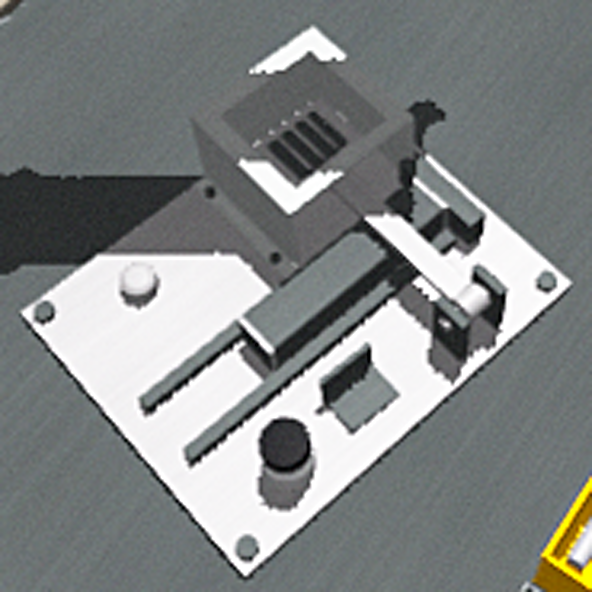

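View pics/p10t.png

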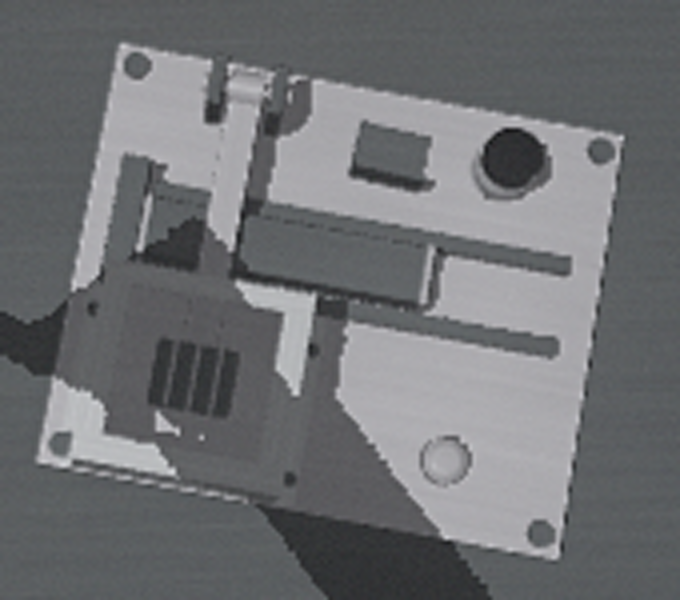

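The nut, jar and offcut are at the same pixels as at the start. The tube's near end is now at about (430,277), and the pad is visible in the window at about (195,378). Now a numeric check of the tube and pad.

```bash
python3 - <<'E'
from plan import *
def inv(w):
    d=w[:2]-p[:2]; c,s=np.cos(p[2]),np.sin(p[2]); return np.round([1000*(c*d[0]+s*d[1]),1000*(-s*d[0]+c*d[1]),w[2]*1000],1)
for n,uv in (('top',T((439,246))),('top',T((426,306))),('scene',S((240,319))),('scene',S((275,368)))): print('near',n,inv(onz(n,uv,.05)))
# tube far end top edge vs stop right edge in the top view
def tri(a,b):
    (o1,d1),(o2,d2)=ray('top',a),ray('scene',b)
    s=np.linalg.lstsq(np.c_[d1,-d2],o2-o1,rcond=None)[0]; q1,q2=o1+s[0]*d1,o2+s[1]*d2; return inv((q1+q2)/2),np.linalg.norm(q1-q2)*1000
# pad corners: BL, BR, FR, FL (dark ribbed top)
for nm,a,b in (('BL',(163,338),(345,136)),('BR',(240,350),(303,182)),('FR',(228,417),(268,150)),('FL',(150,403),(314,110))): print(nm,tri(T(a),S(b)))
where()
E
```

```text
near top [  18.1 -145.6   50. ]
near top [ -23.7 -143.3   50. ]
near scene [ -19.2 -142.6   50. ]
near scene [  32.7 -149.6   50. ]
BL (array([-78.6,  25.9,  76.3]), np.float64(1.1569289083748355))
BR (array([-75.9, -25.3,  61.9]), np.float64(0.7905736919234524))
FR (array([-121.1,  -25.5,   61.7]), np.float64(0.19525193145393))
FL (array([-121.2,   27.1,   69.5]), np.float64(1.54401137684075))
t 13.05 fix mm [-147.9  199.2  304.3] F [ 0.13 -0.21 -0.64] j [-0.85  0.15  0.36  1.85 -0.06  1.15  0.89] w 0.0002
```

```bash
python3 -c "
from bench import r
print(r.hand_in())"
```

```text
the job is handed in; nothing more can be done
None
```

The tube is against the end stop, the clamp pad is fully down, and the hand is back out and clear. I handed the job in at about 13 s of the 42 s.

- **Tube:** I pushed it about 41 mm along the rails with the shut fingertips. At the stop it held still while the force rose from 2 to 13 N. The final pictures put its near end at y = -142.6 to -149.6 mm, average about -145 mm, which is the home position.
- **Lever:** I pressed the pad down through the window centre to a TCP height of 72.5 mm, against the nominal 73 mm. At the dead stop the wrist force rose to 71 N. That is under the 120 N limit, but harder than I intended. After withdrawing, triangulating the pad's corners gave heights of 62–76 mm. That is coarse, but fits "fully down" and not the raised 97–104 mm.
- **Surroundings:** I saw no sign of touching the guard; only the fingertips went below the roof. In the final pictures the nut, jar and offcut looked unmoved. I did not re-check the hammer, brush, can and mug in the final pictures, but the arm passed well above or clear of them. The last force reading was about zero.

The two cameras disagreed by about 2.5 mm on the fixture's position, which was within the clearances I needed.

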